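Lock the pulled service plug in its lock-out case

ROBOT

A 6-joint arm with a two-finger parallel gripper is mounted at the origin on a cart in front of the work surface, level with it; the furniture and walls round the work are solid. World frame = base frame: x ahead of the robot, y to its left, z up, the work surface at z = 0. Lengths are in m, angles in rad, forces in N, time in s.
With the tool pointing down it reaches from about 0.425 to 0.95 m from the base axis. Payload 14.7 kg.
Tool frame: the origin (TCP) lies at the very end of the fingers, on their centre line; the grasp point (between the pads) lies 19 mm behind it (env.grasp_offset is the distance from the TCP to the grasp point, in m); z points along the fingers, y is the line along which they close (so a half turn about z gives the same grasp; the last joint's range is limited). The gripper opens to 85 mm and grips with 20 to 120 N. Pads are 22 mm wide; open, the fingers measure 114 mm over their backs; the gripper's body (76 mm by 85 mm) begins 54 mm behind the grasp point. The pads swing forward as they close: fully open they stand 13 mm farther back than shut.
Start: joints at [1.203, 0.48, 1.596, -0, 1.065, -0.047], TCP at [0.205, 0.617, 0.231] pointing down, gripper open.
Joint ranges: [-2.75, 2.75], [-0.82, 2.05], [0.23, 2.67], [-1.56, 4.7], [0.09, 2.69], [-2.92, 2.92]. Speed limits (rad/s): [1.89, 1.89, 2.39, 3.01, 3.01, 3.01].

INTERFACE

Orientations are given as a rotation vector (axis times angle).
In Python, from bench import env gives the robot as it stands.
- The arm moves only by the shell command python3 -m creep 'ROWS' [OPENING]. ROWS is JSON, a list of rows, each an object of numbers: "dx", "dy", "dz": the shift along the tool's x, y, z in cm; "spin": the turn about the tool's z in rad. A call has exactly 5 rows; each row is the pose to reach, as a shift and turn from the pose commanded when the call began, along the tool's axes at that moment; what a row does not reach only later rows make up. A row lasts 1/10 s, in which the tool goes at most 50 mm and 8.59 degrees, less where a joint would pass 70% of its speed; a pose out of reach is approached as far as the arm can. A call with a gripper value outside its range is refused whole. OPENING is the gripper's target within -1 to 1 (fully open at 1, half-way at 0, shut at -1), set as the call begins (- or left out, the last holds). The fingers move at their own pace and stop on an object; the grip force is fixed at half the most. Time passes only in rows, so rows that repeat a pose let the fingers close, or fill a call up. It gives the time, the measured TCP pose, the force, the opening and the grip force at its end, in the units of the state.
- env.read_state(): the state, without advancing time (a new reading comes with each control period).
- env.camera(name): name is "scene" or "top" or "wrist"; returns the picture (400x640x3 uint8, red, green, blue); there is no depth.
- env.get_calibration(name): a dict with "K" (3x3 intrinsics, pixels), "eye" and "orientation" of the camera in the world. Camera axes: x right, y up, looking along -z (the intrinsics and any distortion apply to the point x, -y, -z); pixel columns grow to the right and rows downward; lengths in m; the calibration is good to about 2 mm. A picture is of the moment at which its call begins: read the wrist's pose just before it. get_calibration takes no time and is no camera call; for the wrist camera it gives the pose at the moment of the call.
- env.job_done(): hands the job in; it is judged then, once.
The state is a dict: "time": time; "qpos": joint angles; "dq": joint speeds; "effort": joint torques, N m; "position": TCP position; "eef_rot": TCP orientation; "force": force on the tool from outside, world axes, zero at the start; "torque": the same for the moment, N m; "opening": opening from 0.0 (shut) to 1.0 (fully open); "grip_force": force on a finger pad.
Only numpy, scipy, OpenCV 4.12 (cv2) and the standard library are available. Lean on these libraries where they do the work, as an engineer would, in place of code of your own. Each camera call takes 0.05 s, during which the arm holds its last target. There are 200 camera calls.

TASK

Lay the pulled orange high-voltage plug upright in the open red lock-out case, black nose to the end of the case nearer the hasp, so that it drops fully into its nest, and let go of it. Then swing the lid shut over it, take the black-knobbed pin out of its parking hole in the case's front flange and push it down through the lid's hasp and the flange below until its collar is home. A sprung bed lifts the lid again, so finish while holding: keep pressing the pin down with the lid squeezed fully shut, ready for the padlock, and leave the padlock, pliers and multimeter where they lie.

Things in the scene. Friction and masses are not known exactly. Their poses are not given: they have to be found in the camera images.
- plug_mid (a point): Centre of the orange housing (36 wide in x, 50 long in y, 45 tall in z) of the loose high-voltage plug, 110 g; starts upright on the bench, this point 22.5 mm over its underside. z up; +y along the plug to its black nose. A tab stands 4 mm out of the -x side, y -9 to +20, z -6.5 to +5.5 mm: grip the 36 mm width above the tab, by the top 16 mm.
- plug_nose (a point): Front end of the plug's round black nose (22 mm thick), 59 mm along +y from plug_mid at the same height; between nose and housing is a neck 26 mm wide, 14 mm long.
- case: Red lock-out case, 65x106 mm, screwed to the bench by its foot plate (84x150 mm); origin on the bench, 33 mm in front of the hinge line. Axes: z up, +x to the hinge (back), -x to the hasp and its flange (front), +y along the case to the end for the plug's nose. Walls of the lower half end 42 mm over the bench.
- nest (a point): Seat of the plug's housing, on top of the sprung rubber bed, 30 mm over the bench; axes as case. Seated, plug_mid is 22.5 mm above it, axes parallel. Pocket: 41 mm across x, housing from y -27.5 to +28, top edges sloped; shoulders pass only the neck, so it fits one way round. Walls end 12 mm above this point. Bed: 6 N preload, 1 N/mm, 6 mm travel.
- hinge (a point): Middle of the lid's hinge line, 42 mm over the bench, 33 mm from the case's origin towards +x; axes as case, the line runs along y.
- lid (a joint): Lid angle: 0 fully shut, grows as the front edge rises and goes over to +x; stop 2.3, starts leaning back at 1.95 to 2.2. Friction hinge (0.06 N m): stays where left. Shut over the plug, it comes to rest on it at about 0.1 rad, 8 mm open at the hasp; from there the bed resists: some 5 N down at the hasp shut it fully, and it springs back when let go.
- lid_edge (a point): Middle of the front top edge of the lid's outer face, turns with the lid; shut, it is 69 mm from the hinge line towards the front and 38 mm above it. Leaning back, the lid is pulled over best by the hasp's tongue from behind, well above this edge (pushed level at this edge it can jam). The lid is a hollow red shell, 65x106x38 mm, 100 g, 0.5 mm above the lower half when shut.
- lid_hole (a point): Centre of the upper mouth of the 15 mm hole in the lid's hasp, a tongue 8 mm thick, 30 mm wide, standing 31 mm out of the lid's front wall (13 mm past the hole); turns with the lid, 20 mm towards +y of its middle. z is the hole's axis, up when shut. Shut, it lies 8 mm over case_hole. The hole's centre is 18 mm out from the front wall, which rises 30 mm above this point.
- case_hole (a point): Centre of the upper mouth of the 15 mm hole in the case's front flange (10 mm thick, top 42 mm over the bench, open below), under the lid's hasp; axes as case. The like hole 50 mm further towards -y is the parking hole, where the pin stands at the start.
- pin_grip (a point): Centre of the black knob (20 mm thick, 24 mm tall) of the loose steel pin, 60 g; z is the pin's axis, up. Below the knob: a collar 26 mm across and 4 mm thick, its underside 16 mm below this point, then a shank 12 mm thick, 38 mm long, with a tapered tip. Starts upright in the parking hole, collar on the flange; lift it 40 mm to free it.
- pin_tip (a point): Tip of the pin's shank, 54 mm below pin_grip. Fully home, with the lid shut, it is 30 mm below case_hole.
- padlock: Red lock-out padlock, 74x38x18 mm, lying loose on the bench; leave alone. Origin under its middle.
- pliers: Red-handled pliers, 172x54x12 mm, lying loose; leave alone. Origin under their middle.
- multimeter: Red digital multimeter, 150x68x50 mm, lying loose; leave alone. Origin under its middle.

How it is judged:
By the outcome, as a careful person would: the job done as asked, in the order asked, and still so for the second after the job is handed in, while the arm keeps its last pose, push and grip.
It also fails if it takes over 72 s, if anything falls off the work surface, if the arm or the gripper's body presses on something with over 40 N, if the wrist force passes 120 N, or if a joint passes its speed limit or range.

## Working session

There is one attempt and no reset: what is moved stays moved. The work goes in short steps, Python scripts to look and compute and a shell command to move; the robot and the scene stay as the last step left them, time stands still between calls to the robot, and variables do not carry over. Pictures are saved under pics/ and viewed, at most 10 in all, crops included, and the job is handed in when it is done.

```bash
ls; mkdir -p pics; python3 - <<'E'
from bench import env
import cv2
s=env.read_state();print({k:(v if not hasattr(v,'round') else v) for k,v in s.items()})
for n in("scene","top"):
    im=env.camera(n);cv2.imwrite(f"pics/{n}0.png",im[:,:,::-1]);c=env.get_calibration(n);print(n,c)
E
```

```text
pics
{'time': 0.0, 'qpos': array([ 1.20337189e+00,  4.80865152e-01,  1.59686646e+00,  1.83100801e-05,
        1.06509835e+00, -4.66214023e-02]), 'dq': array([ 2.59241799e-03,  2.38471937e-03,  1.02014253e-04,  7.14981349e-05,
       -9.78952158e-05,  1.24047542e-03]), 'effort': array([-1.75649220e-03, -9.50665212e+01, -4.30201042e+01,  8.89543594e-05,
        1.18523795e-02,  5.09370875e-05]), 'position': array([0.20480339, 0.61645846, 0.23065354]), 'eef_rot': array([-5.01728710e-01, -3.10099544e+00,  1.89672273e-03]), 'force': array([ 0.22639919, -0.26834209,  0.72001688]), 'torque': array([ 0.01225383, -0.0539795 ,  0.0525381 ]), 'grip_force': 0.0, 'opening': 1.003355804402301}
scene {'K': array([[369.91432919,   0.        , 313.72130959],
       [  0.        , 369.91432919, 194.05036514],
       [  0.        ,   0.        ,   1.        ]]), 'eye': array([ 0.21469373, -0.52947804,  0.65608374]), 'orientation': array([ 0.89657408, -0.17446769, -0.40210563])}
top {'K': array([[390.8458925 ,   0.        , 322.57601141],
       [  0.        , 390.8458925 , 199.62689586],
       [  0.        ,   0.        ,   1.        ]]), 'eye': array([0.28646474, 0.12903407, 1.11102728]), 'orientation': array([ 0.18180383, -0.16122057, -1.47757568])}
```

View pics/top0.png

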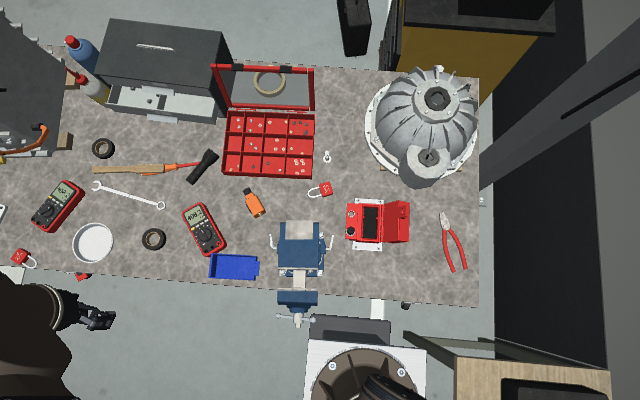

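View pics/scene0.png

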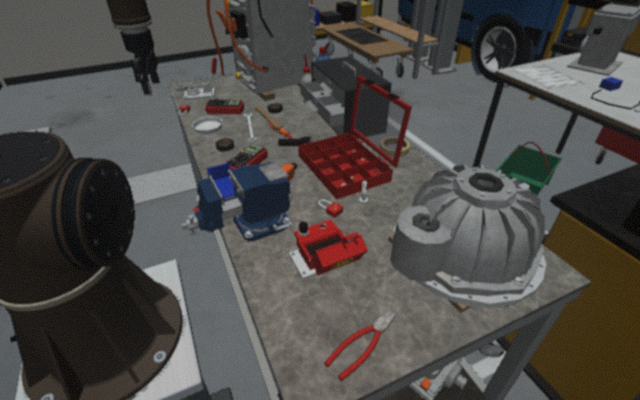

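The top view shows the case at about (375,222) with the pin at (350,203), the hasp side to the left and the lid leaning right. The orange plug is at (255,203) with its nose up-left. Next I'll enlarge these areas.

```bash
cat > h.py <<'E'
from bench import env
import numpy as np, cv2
from scipy.spatial.transform import Rotation as R
F=np.diag([1.,-1,-1])
def cal(n): c=env.get_calibration(n); return c["K"],np.array(c["eye"]),R.from_rotvec(c["orientation"]).as_matrix()
def proj(P,c):
    K,e,M=c; q=(np.atleast_2d(P)-e)@M@F; q=q@K.T; return q[:,:2]/q[:,2:]
def back(uv,z,c):
    K,e,M=c; d=M@F@np.linalg.inv(K)@np.array([uv[0],uv[1],1.]); return e+d*(z-e[2])/d[2]
def tri(uvs,cs):
    A=np.zeros((3,3));b=np.zeros(3)
    for uv,(K,e,M) in zip(uvs,cs):
        d=M@F@np.linalg.inv(K)@np.array([uv[0],uv[1],1.]);d/=np.linalg.norm(d);Q=np.eye(3)-np.outer(d,d);A+=Q;b+=Q@e
    return np.linalg.solve(A,b)
def toolrows(target,yaw_vec=None):
    """shift in tool cm to reach world TCP target"""
    s=env.read_state();T=R.from_rotvec(s["eef_rot"]).as_matrix()
    return (T.T@(np.array(target)-s["position"])*100).round(2),s
E
python3 - <<'E'
from h import *
t=cv2.imread("pics/top0.png");s=cv2.imread("pics/scene0.png")
a=cv2.resize(t[180:260,335:420],None,fx=7,fy=7,interpolation=cv2.INTER_CUBIC)   # 595x560
cv2.imwrite("pics/c1.png",a)
b=cv2.resize(t[180:225,235:280],None,fx=6,fy=6,interpolation=cv2.INTER_CUBIC)
d=cv2.resize(s[210:285,280:375],None,fx=8,fy=7.5,interpolation=cv2.INTER_CUBIC)
cv2.imwrite("pics/c2.png",d); 
e=cv2.resize(s[155:190,260:310],None,fx=8,fy=8,interpolation=cv2.INTER_CUBIC)
m=np.zeros((290,700,3),np.uint8);m[:270,:270]=b;m[:280,290:690]=e;cv2.imwrite("pics/c3.png",m)
c=cal("top");print(back((350,203),0.07,c),back((255,203),0.045,c),back((375,222),0.04,c))
E
```

```text
[0.51656012 0.0779376  0.07      ] [0.49923132 0.34090483 0.045     ] [0.47541893 0.00358842 0.04      ]
```

View pics/c1.png

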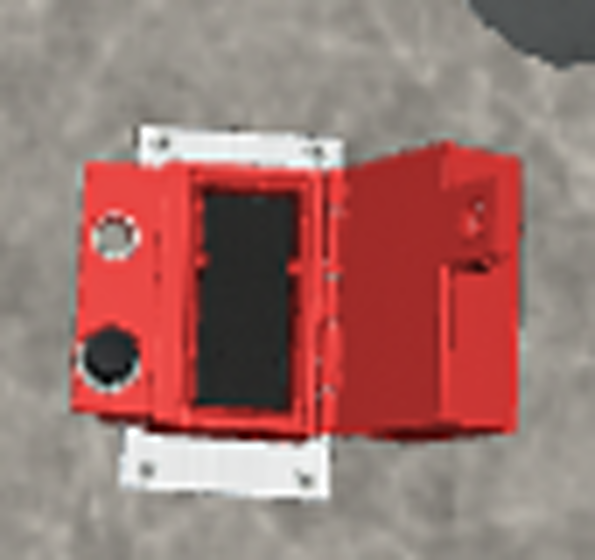

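View pics/c3.png

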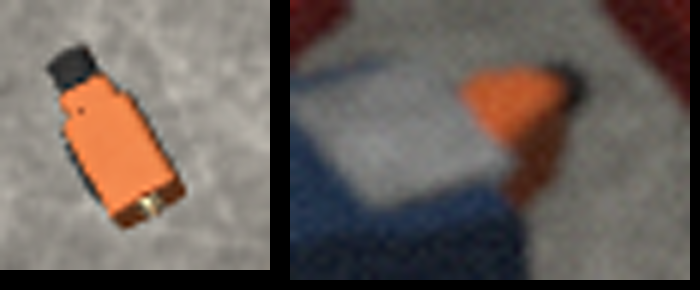

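The crops show the foot plate corners, the free hole at crop (115,237) and the knob at (108,352). The plug's nose is at (70,62) and its rear at (148,200). Case +y is image up and +x is image right.

```bash
python3 - <<'E'
from h import *
from scipy.optimize import least_squares
c=cal("top")
o=np.array([335,180])
f=lambda p:np.array(p)/7+o-0.43
obs=[((142,127),(-42,75,4)),((343,142),(42,75,4)),((328,499),(42,-75,4)),((120,485),(-42,-75,4)),((115,237),(None,20,42)),((108,350),(None,-30,70))]
def mod(p):
    P=np.array([[x if x is not None else p[3]*1000,y,z] for _,(x,y,z) in obs])/1000
    C,S=np.cos(p[2]),np.sin(p[2])
    return np.c_[P[:,0]*C-P[:,1]*S+p[0],P[:,0]*S+P[:,1]*C+p[1],P[:,2]]
uv=np.array([f(a) for a,_ in obs])
r=least_squares(lambda p:(proj(mod(p),c)-uv).ravel(),[.475,0,-1.57,-.054])
print(r.x,r.fun.reshape(-1,2).round(2).tolist()); print(mod(r.x).round(4)[-2:])
g=lambda p:np.array(p)/6+np.array([235,180])-.42
n=back(g((72,62)),.0225,c);b=back(g((148,200)),.045,c);print(n,b,np.degrees(np.arctan2(*(n-b)[[1,0]])))
s=env.read_state();print(R.from_rotvec(s["eef_rot"]).as_matrix().round(3));w=cal("wrist")
T=R.from_rotvec(s["eef_rot"]).as_matrix();print(T.T@(w[1]-s["position"]),(T.T@w[2]).round(3),w[0])
print(toolrows([.50,.33,.23])[0])
E
```

```text
[ 0.47434105  0.01928492 -1.56019921 -0.05299418] [[-0.08, -0.29], [0.11, -0.3], [0.01, 0.48], [-0.05, 0.2], [-0.28, -0.16], [0.28, 0.03]]
[[0.4938 0.0725 0.042 ]
 [0.4438 0.072  0.07  ]]
[0.53982601 0.37429229 0.0225    ] [0.47229246 0.32563772 0.045     ] 35.7708770937537
[[-0.949  0.315 -0.   ]
 [ 0.315  0.949 -0.001]
 [ 0.    -0.001 -1.   ]]
[ 6.49348393e-02  3.89169357e-05 -1.43138496e-01] [[-0.001  0.966  0.258]
 [ 1.     0.001  0.   ]
 [ 0.     0.258 -0.966]] [[340.71058496   0.         315.73419691]
 [  0.         340.71058496 195.31243042]
 [  0.           0.           1.        ]]
[-37.05 -17.88   0.09]
```

```bash
python3 -m creep '[{"dx":-4.5,"dy":-2.15,"spin":-0.14},{"dx":-9,"dy":-4.3,"spin":-0.28},{"dx":-13.5,"dy":-6.5,"spin":-0.42},{"dx":-18,"dy":-8.7,"spin":-0.56},{"dx":-22.5,"dy":-10.9,"spin":-0.7}]' 1
python3 -c "
from h import *
print(toolrows([.50,.34,.21]))"
```

```text
(array([-36.73, -16.93,   2.09]), {'time': 0.1, 'qpos': array([ 1.20342432e+00,  4.80783231e-01,  1.59682414e+00,  1.76885147e-05,
        1.06512916e+00, -4.66064032e-02]), 'dq': array([ 0.00202549,  0.00056767, -0.00092014,  0.00086382,  0.00017197,
        0.00121376]), 'effort': array([ 1.10966183e-03, -9.52242136e+01, -4.31042826e+01, -6.17552064e-05,
        5.13627660e-03,  2.46808031e-05]), 'position': array([0.20477907, 0.61648942, 0.23072248]), 'eef_rot': array([-5.01673372e-01, -3.10102451e+00,  1.75331238e-03]), 'force': array([ 0.79184323, -0.7937584 ,  1.61020812]), 'torque': array([ 0.04167407, -0.02100951,  0.00873317]), 'grip_force': 0.0, 'opening': 1.0015447839420526})invalid input
```

```bash
python3 -m creep '[{"dx":-4.5,"dy":-2.1,"dz":0,"spin":-0.14},{"dx":-9,"dy":-4.2,"dz":0.5,"spin":-0.28},{"dx":-13.5,"dy":-6.3,"dz":1,"spin":-0.42},{"dx":-18,"dy":-8.4,"dz":1.5,"spin":-0.56},{"dx":-22.5,"dy":-10.5,"dz":2,"spin":-0.7}]' 1
python3 -c "
from h import *
print(toolrows([.50,.34,.21])[0])"
```

```text
time: 0.6
position: [0.376, 0.4548, 0.2124]
eef_rot: [0.572, -3.089, 0.0]
force: [1.7, 0.1, -0.3]
opening: 1.0
grip_force: 0.0
[ -7.46 -15.15   0.24]
```

```bash
python3 -m creep '[{"dx":-1.8,"dy":-3.8,"dz":0,"spin":-0.12},{"dx":-3.6,"dy":-7.6,"dz":0,"spin":-0.2},{"dx":-5.5,"dy":-11.4,"dz":0,"spin":-0.23},{"dx":-6.5,"dy":-14,"dz":0,"spin":-0.23},{"dx":-6.5,"dy":-14,"dz":0,"spin":-0.23}]' 1
python3 - <<'E'
from h import *
import json
s=env.read_state();w=cal("wrist");im=env.camera("wrist");cv2.imwrite("pics/w1.png",im[:,:,::-1])
json.dump([w[0].tolist(),w[1].tolist(),w[2].tolist()],open("w1.json","w"))
T=R.from_rotvec(s["eef_rot"]).as_matrix();print(s["position"],T.round(3).tolist())
E
```

```text
time: 1.1
position: [0.4874, 0.3457, 0.2124]
eef_rot: [0.91, -3.007, 0.001]
force: [-0.6, 1.4, -0.3]
opening: 1.0
grip_force: 0.0
[0.48739923 0.3456548  0.21242974] [[-0.832, -0.554, 0.0], [-0.554, 0.832, -0.001], [0.0, -0.001, -1.0]]
```

View pics/w1.png

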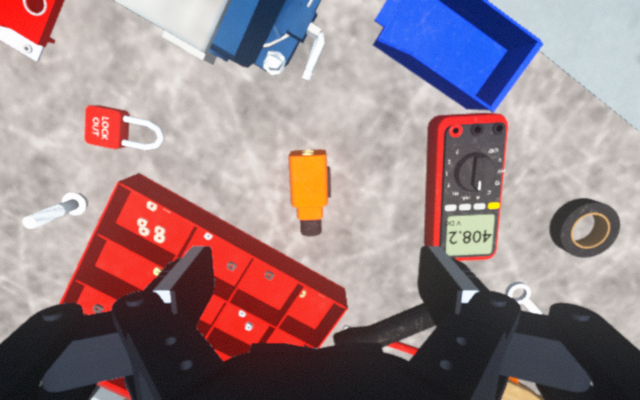

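The wrist view shows the plug at (308,180), nose down at (311,235), clear of the other objects. I'll crop it once for the edges.

```bash
python3 - <<'E'
import cv2
t=cv2.imread("pics/w1.png");cv2.imwrite("pics/c4.png",cv2.resize(t[140:245,275:345],None,fx=5.6,fy=5.6,interpolation=cv2.INTER_CUBIC))
E
```

```text
(no output)
```

View pics/c4.png

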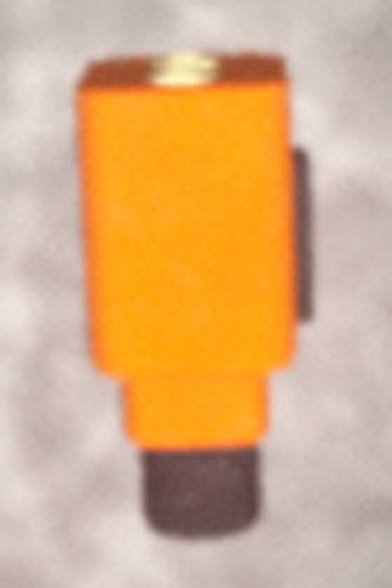

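```bash
python3 - <<'E'
from h import *
import json
w=[np.array(x) for x in json.load(open("w1.json"))]
P=[back(np.array(p)/5.6+[275,140]-.41,.045,w) for p in [(79,87),(290,83),(298,373),(94,378)]]
P=np.array(P);r=(P[0]+P[1])/2;f=(P[2]+P[3])/2;d=f-r
print(P.round(4).tolist(),np.linalg.norm(d),np.linalg.norm(P[1]-P[0]),"mid",P.mean(0),"bearing",np.degrees(np.arctan2(d[1],d[0])))
d2=P[2]-P[3];print(np.degrees(np.arctan2(d2[1],d2[0])),back(np.array((200,538))/5.6+[275,140]-.41,.0225,w))
m=P.mean(0);s=env.read_state();T=R.from_rotvec(s["eef_rot"]).as_matrix()
print("tool y bearing",np.degrees(np.arctan2(T[1,1],T[0,1])))
print(toolrows([m[0],m[1],.0275])[0])
E
```

```text
[[0.4845, 0.3136, 0.045], [0.4649, 0.3419, 0.045], [0.505, 0.3708, 0.045], [0.525, 0.3424, 0.045]] 0.04956098176535907 0.03446480926912724 mid [0.49484422 0.34217111 0.045     ] bearing 35.54035151730867
125.11396909353839 [0.54694424 0.37802485 0.0225    ]
tool y bearing 123.68605241653918
[-0.47 -0.87 18.49]
```

```bash
python3 -m creep '[{"dx":-0.5,"dy":-0.9,"dz":4.5,"spin":-0.03},{"dx":-0.5,"dy":-0.9,"dz":9,"spin":-0.03},{"dx":-0.5,"dy":-0.9,"dz":13,"spin":-0.03},{"dx":-0.5,"dy":-0.9,"dz":16,"spin":-0.03},{"dx":-0.5,"dy":-0.9,"dz":16,"spin":-0.03}]' 1
python3 - <<'E'
from h import *
s=env.read_state();T=R.from_rotvec(s["eef_rot"]).as_matrix()
print("tool y bearing",np.degrees(np.arctan2(T[1,1],T[0,1])))
print(toolrows([.4948,.3422,.029])[0])
E
```

```text
time: 1.65
position: [0.4913, 0.3429, 0.049]
eef_rot: [0.959, -2.985, 0.002]
force: [-0.6, -0.0, 0.4]
opening: 1.0
grip_force: 0.0
tool y bearing 125.61415039506265
[-0.26 -0.26  2.  ]
```

```bash
python3 -m creep '[{"dx":-0.25,"dy":-0.25,"dz":1,"spin":0},{"dx":-0.25,"dy":-0.25,"dz":2,"spin":0},{"dx":-0.25,"dy":-0.25,"dz":2,"spin":0},{"dx":-0.25,"dy":-0.25,"dz":2,"spin":0},{"dx":-0.25,"dy":-0.25,"dz":2,"spin":0}]' 1 
python3 -m creep '[{"dx":0,"dy":0,"dz":0,"spin":0},{"dx":0,"dy":0,"dz":0,"spin":0},{"dx":0,"dy":0,"dz":0,"spin":0},{"dx":0,"dy":0,"dz":0,"spin":0},{"dx":0,"dy":0,"dz":0,"spin":0}]' -1
```

```text
time: 2.15
position: [0.4984, 0.3433, 0.0336]
eef_rot: [-0.959, 2.99, 0.0]
force: [1.6, 0.4, -0.5]
opening: 0.996
grip_force: 0.0
time: 2.65
position: [0.498, 0.343, 0.0331]
eef_rot: [-0.96, 2.991, 0.0]
force: [-3.3, -0.5, 6.9]
opening: 0.402
grip_force: 59.4
```

```bash
python3 -m creep '[{"dx":0,"dy":0,"dz":-2,"spin":0},{"dx":0,"dy":0,"dz":-6,"spin":0},{"dx":0,"dy":0,"dz":-11,"spin":0},{"dx":0,"dy":0,"dz":-16,"spin":0},{"dx":0,"dy":0,"dz":-20,"spin":0}]' -
python3 -m creep '[{"dx":0,"dy":0,"dz":0,"spin":0.14},{"dx":0,"dy":0,"dz":0,"spin":0.28},{"dx":0,"dy":0,"dz":0,"spin":0.42},{"dx":0,"dy":0,"dz":0,"spin":0.56},{"dx":0,"dy":0,"dz":0,"spin":0.61}]' -
python3 - <<'E'
from h import *
import json
s=env.read_state();T=R.from_rotvec(s["eef_rot"]).as_matrix()
print(s["position"],"tool y bearing",np.degrees(np.arctan2(T[1,1],T[0,1])),T.round(3).tolist())
w=cal("wrist");im=env.camera("wrist");cv2.imwrite("pics/w2.png",im[:,:,::-1])
json.dump([w[0].tolist(),w[1].tolist(),w[2].tolist(),s["position"].tolist(),T.tolist()],open("w2.json","w"))
cv2.imwrite("pics/w2c.png",cv2.resize(im[140:400,210:430,::-1],None,fx=2.3,fy=2.3,interpolation=cv2.INTER_CUBIC))
E
```

```text
time: 3.15
position: [0.4981, 0.3431, 0.2357]
eef_rot: [-0.959, 2.99, 0.001]
force: [0.9, 0.6, -2.2]
opening: 0.404
grip_force: 60.8
time: 3.65
position: [0.4978, 0.3428, 0.2326]
eef_rot: [0.008, -3.141, 0.0]
force: [-0.1, 0.1, -1.9]
opening: 0.403
grip_force: 60.9
[0.49777539 0.34283393 0.23262849] tool y bearing 90.29110707912217 [[-1.0, -0.005, -0.0], [-0.005, 1.0, -0.0], [0.0, -0.0, -1.0]]
```

View pics/w2c.png

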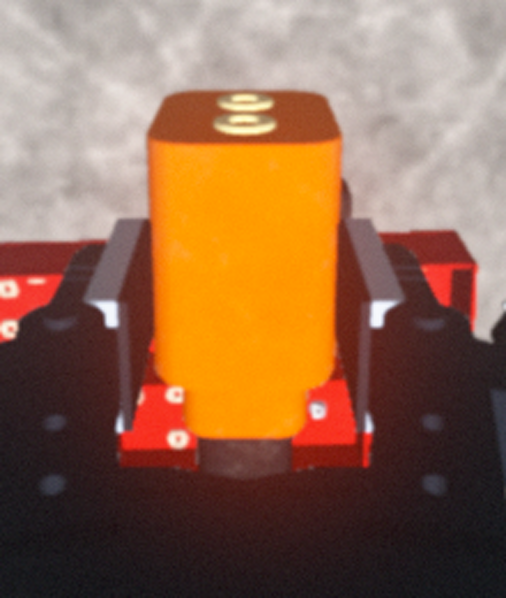

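The plug hangs straight between the pads: top face rear edge at crop y≈142, front edge ≈383, sides 150–340.

```bash
python3 - <<'E'
from h import *
import json
J=[np.array(x) for x in json.load(open("w2.json"))];w=J[:3];p,T=J[3],J[4]
for dz in (.010,.012,.014):
  P=np.array([back(np.array(q)/2.3+[210,140]-.3,p[2]+dz,w) for q in [(149,141),(341,141),(336,383),(158,383)]])
  L=(P-p)@T*1000;d=L[2:].mean(0)-L[:2].mean(0);print(dz,L.round(1).tolist(),L.mean(0).round(1),np.linalg.norm(d),np.degrees(np.arctan2(d[1],-d[0])))
E
```

```text
0.01 [[27.0, -16.8, -10.0], [27.0, 17.1, -10.0], [-21.4, 17.6, -10.0], [-21.4, -16.6, -10.0]] [  2.8   0.3 -10. ] 48.446428904922236 0.44869500446375504
0.012 [[27.6, -16.6, -12.0], [27.6, 16.8, -12.0], [-20.1, 17.4, -12.0], [-20.1, -16.4, -12.0]] [  3.8   0.3 -12. ] 47.71865939931661 0.4486950044637451
0.014 [[28.2, -16.3, -14.0], [28.2, 16.6, -14.0], [-18.8, 17.1, -14.0], [-18.8, -16.1, -14.0]] [  4.7   0.3 -14. ] 46.99088989371106 0.4486950044637321
```

```bash
python3 -m creep '[{"dx":-2,"dy":-4,"dz":0,"spin":0},{"dx":-4,"dy":-8.5,"dz":0,"spin":0},{"dx":-5.2,"dy":-13,"dz":0,"spin":0},{"dx":-5.2,"dy":-18,"dz":0,"spin":0},{"dx":-5.2,"dy":-22.8,"dz":0,"spin":0}]' -
python3 -m creep '[{"dx":0,"dy":-4.5,"dz":0,"spin":0},{"dx":0,"dy":-8,"dz":0,"spin":0},{"dx":0,"dy":-9.5,"dz":0,"spin":0},{"dx":0,"dy":-9.5,"dz":0,"spin":0},{"dx":0,"dy":-9.5,"dz":0,"spin":0}]' -
python3 - <<'E'
from h import *
import json
s=env.read_state();T=R.from_rotvec(s["eef_rot"]).as_matrix()
print(s["position"],"tool y bearing",np.degrees(np.arctan2(T[1,1],T[0,1])))
w=cal("wrist");im=env.camera("wrist");cv2.imwrite("pics/w3.png",im[:,:,::-1])
json.dump([w[0].tolist(),w[1].tolist(),w[2].tolist(),s["position"].tolist(),T.tolist()],open("w3.json","w"))
cv2.imwrite("pics/w3c.png",cv2.resize(im[0:200,190:450,::-1],None,fx=3,fy=3,interpolation=cv2.INTER_CUBIC))
E
```

```text
time: 4.2
position: [0.5523, 0.1136, 0.2325]
eef_rot: [0.02, -3.141, 0.0]
force: [0.5, 0.9, -2.0]
opening: 0.405
grip_force: 60.8
time: 4.7
position: [0.5534, 0.021, 0.2327]
eef_rot: [0.017, -3.141, -0.001]
force: [0.0, 1.2, -2.2]
opening: 0.404
grip_force: 60.9
[0.55343357 0.02103708 0.23269833] tool y bearing 90.62099691303423
```

View pics/w3c.png

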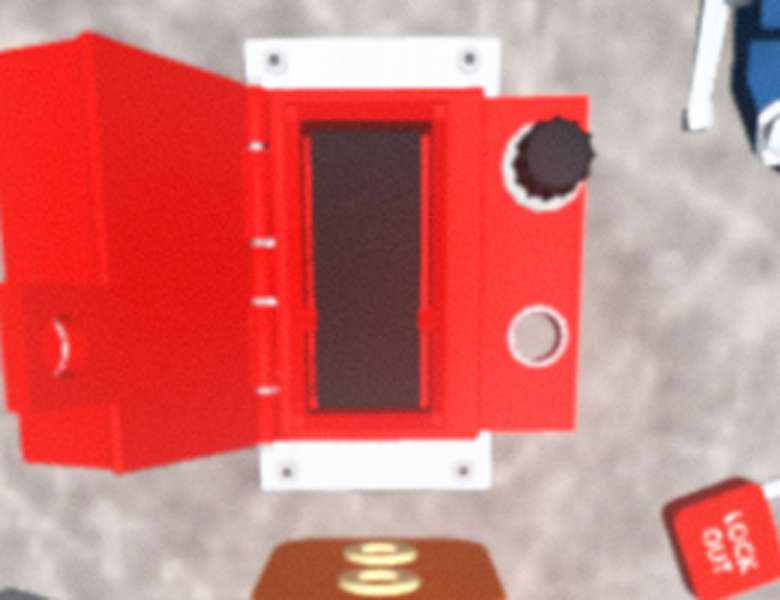

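The picture shows the case from above. Crop pixels: plate corners (246,40), (499,40), (490,488), (263,490); hole (538,335), knob (557,158); shoulders at y≈308–330, x 310 and 424; the rear end of the pocket at y≈125.

```bash
python3 - <<'E'
from h import *
import json
from scipy.optimize import least_squares
J=[np.array(x) for x in json.load(open("w3.json"))];w=J[:3]
f=lambda p:np.array(p)/3+[190,0]-.33
obs=[((246,40),(42,-75,4)),((499,40),(-42,-75,4)),((490,488),(-42,75,4)),((263,490),(42,75,4)),((538,335),(None,20,42)),((557,156),(None,-30,70)),
((263,90),(32.5,-53,42)),((484,90),(-32.5,-53,42)),((478,437),(-32.5,53,42)),((270,440),(32.5,53,42))]
def mod(p):
    P=np.array([[x if x is not None else p[3]*1000,y,z] for _,(x,y,z) in obs])/1000
    C,S=np.cos(p[2]),np.sin(p[2])
    return np.c_[P[:,0]*C-P[:,1]*S+p[0],P[:,0]*S+P[:,1]*C+p[1],P[:,2]]
uv=np.array([f(a) for a,_ in obs])
r=least_squares(lambda p:(proj(mod(p),w)-uv).ravel(),[.475,0.02,-1.57,-.054],loss="soft_l1")
p=r.x;print(p,(proj(mod(p),w)-uv).round(1).tolist());print(mod(p)[4:6])
C,S=np.cos(p[2]),np.sin(p[2]);M=np.array([[C,-S],[S,C]])
for n,q,z in [("shL",(317,318),.042),("shR",(418,318),.042),("sh rear edge",(366,307),.042),("sh front edge",(366,330),.042),("rear wall top",(366,122),.042),("rear wall bed",(366,130),.03),("front wall",(368,412),.042),("bedL",(311,200),.03),("bedR",(421,200),.03),("topL",(300,200),.042),("topR",(432,200),.042),("tongue tip L",(9,410),.12)]:
    print(n,((back(f(q),z,w)[:2]-p[:2])@M*1000).round(1))
E
```

```text
[ 0.47595254  0.01892531 -1.55378369 -0.05146027] [[-0.2, -0.0], [0.5, -0.7], [0.2, 0.4], [-0.4, 0.3], [-0.4, 0.7], [0.3, -0.5], [0.4, -0.7], [-0.8, -1.2], [-0.9, 1.6], [1.9, 1.1]]
[[0.49507422 0.07071837 0.042     ]
 [0.44508145 0.06986778 0.07      ]]
shL [18.2 13.6]
shR [-13.7  13.9]
sh rear edge [ 2.7 10.4]
sh front edge [ 2.7 17.4]
rear wall top [  2.1 -43.4]
rear wall bed [  2.3 -43.1]
front wall [ 2.4 43.1]
bedL [ 20.  -22.6]
bedR [-15.  -22.4]
topL [ 22.6 -21.4]
topR [-17.9 -21.2]
tongue tip L [90.4 34.9]
```

```bash
python3 -m creep '[{"dx":3,"dy":-0.1,"dz":0,"spin":0},{"dx":6.5,"dy":-0.3,"dz":2,"spin":0},{"dx":9,"dy":-0.35,"dz":5,"spin":0},{"dx":9,"dy":-0.35,"dz":9,"spin":0},{"dx":9,"dy":-0.35,"dz":12,"spin":0}]' -
python3 -m creep '[{"dx":0,"dy":0,"dz":1,"spin":0},{"dx":0,"dy":0,"dz":1,"spin":0},{"dx":0,"dy":0,"dz":1,"spin":0},{"dx":0,"dy":0,"dz":1,"spin":0},{"dx":0,"dy":0,"dz":1,"spin":0}]' -
python3 - <<'E'
from h import *
s=env.read_state();T=R.from_rotvec(s["eef_rot"]).as_matrix()
print(s["position"],s["qpos"].round(2),"tool y bearing",np.degrees(np.arctan2(T[1,1],T[0,1])),toolrows([.4635,.0165,.064])[0])
E
```

```text
time: 5.25
position: [0.4626, 0.0174, 0.1116]
eef_rot: [-0.02, 3.141, 0.0]
force: [0.3, 0.1, -0.8]
opening: 0.402
grip_force: 60.9
time: 5.75
position: [0.4643, 0.0162, 0.1038]
eef_rot: [-0.017, 3.14, -0.0]
force: [0.4, 0.8, -1.4]
opening: 0.404
grip_force: 60.8
[0.46431817 0.01615294 0.10383234] [-0.03  0.42  2.13 -0.    0.59 -1.61] tool y bearing 90.6254802846115 [0.09 0.04 3.98]
```

```bash
python3 -m creep '[{"dx":0.05,"dy":0.05,"dz":1,"spin":0},{"dx":0.05,"dy":0.05,"dz":2,"spin":0},{"dx":0.05,"dy":0.05,"dz":2.8,"spin":0},{"dx":0.05,"dy":0.05,"dz":3.3,"spin":0},{"dx":0.05,"dy":0.05,"dz":3.3,"spin":0}]' -
python3 -m creep '[{"dx":0,"dy":0,"dz":0.2,"spin":0},{"dx":0,"dy":0,"dz":0.4,"spin":0},{"dx":0,"dy":0,"dz":0.6,"spin":0},{"dx":0,"dy":0,"dz":0.7,"spin":0},{"dx":0,"dy":0,"dz":0.7,"spin":0}]' -
```

```text
time: 6.25
position: [0.4623, 0.0166, 0.0687]
eef_rot: [0.017, -3.14, -0.0]
force: [1.5, -0.2, -1.9]
opening: 0.405
grip_force: 60.9
time: 6.75
position: [0.4631, 0.0166, 0.0629]
eef_rot: [-0.017, 3.141, -0.0]
force: [-1.2, 0.8, 4.5]
opening: 0.403
grip_force: 61.5
```

```bash
python3 -m creep '[{"dx":0,"dy":0,"dz":0,"spin":0},{"dx":0,"dy":0,"dz":0,"spin":0},{"dx":0,"dy":0,"dz":0,"spin":0},{"dx":0,"dy":0,"dz":0,"spin":0},{"dx":0,"dy":0,"dz":0,"spin":0}]' -0.03
python3 -m creep '[{"dx":0,"dy":0,"dz":-1,"spin":0},{"dx":0,"dy":0,"dz":-3,"spin":0},{"dx":0,"dy":0,"dz":-7,"spin":0},{"dx":0,"dy":0,"dz":-12,"spin":0},{"dx":0,"dy":0,"dz":-17,"spin":0}]' -
python3 -m creep '[{"dx":-3,"dy":0,"dz":0,"spin":0},{"dx":-6,"dy":0,"dz":0,"spin":0},{"dx":-8,"dy":0,"dz":0,"spin":0},{"dx":-9,"dy":0,"dz":0,"spin":0},{"dx":-9,"dy":0,"dz":0,"spin":0}]' -
python3 - <<'E'
from h import *
import json
s=env.read_state();T=R.from_rotvec(s["eef_rot"]).as_matrix()
w=cal("wrist");im=env.camera("wrist");cv2.imwrite("pics/w4.png",im[:,:,::-1])
json.dump([w[0].tolist(),w[1].tolist(),w[2].tolist(),s["position"].tolist(),T.tolist()],open("w4.json","w"))
cv2.imwrite("pics/w4c.png",cv2.resize(im[0:200,190:450,::-1],None,fx=3,fy=3,interpolation=cv2.INTER_CUBIC))
E
```

```text
time: 7.25
position: [0.463, 0.0166, 0.0628]
eef_rot: [-0.017, 3.142, 0.0]
force: [-0.5, -0.4, -0.3]
opening: 0.488
grip_force: 0.0
time: 7.75
position: [0.4622, 0.0166, 0.2352]
eef_rot: [0.017, -3.141, -0.0]
force: [1.7, -0.4, -0.3]
opening: 0.481
grip_force: 0.0
time: 8.25
position: [0.5534, 0.0176, 0.2329]
eef_rot: [-0.017, 3.142, 0.0]
force: [-0.9, -0.9, -0.5]
opening: 0.484
grip_force: 0.0
```

View pics/w4c.png

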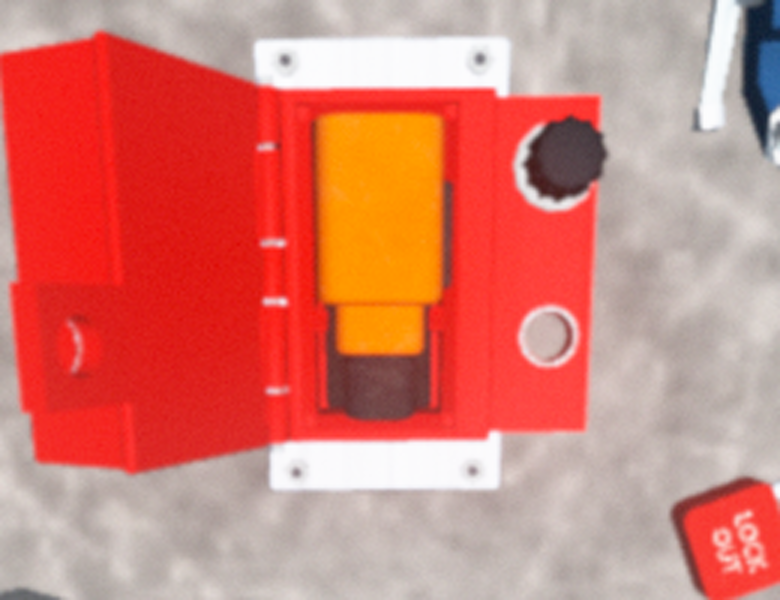

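The plug sits fully in its nest (nose in the front channel), and nothing else has been disturbed. Next I'll estimate the lid angle from the rim line (x≈118), hole (77,345) and tongue tip (x≈15).

```bash
cat >> h.py <<'E'
CO=np.array([.47595,.01893]);CY=-1.5550
def cw(P):
    """case mm -> world m"""
    P=np.atleast_2d(P)/1000.;C,S=np.cos(CY),np.sin(CY);return np.c_[P[:,0]*C-P[:,1]*S+CO[0],P[:,0]*S+P[:,1]*C+CO[1],P[:,2]]
def lidp(th,a,n,y):
    """case mm of lid point: a along front dir, n along lid outward normal"""
    return [33-a*np.cos(th)+n*np.sin(th),y,42+a*np.sin(th)+n*np.cos(th)]
E
python3 - <<'E'
from h import *
import json
J=[np.array(x) for x in json.load(open("w4.json"))];w=J[:3]
g=lambda P:((proj(cw(P),w)-[190,0]+.33)*3).round(0).tolist()[0]
for th in (1.95,2.0,2.05,2.1,2.15,2.2):
    print(th,"rimline",g(lidp(th,69,0,5)),"hole under",g(lidp(th,87,0,20)),"tip corners",g(lidp(th,100,0,5)),g(lidp(th,100,0,35)),"rim end",g(lidp(th,69,0,53)),g(lidp(th,69,38,53)))
E
```

```text
1.95 rimline [156.0, 285.0] hole under [118.0, 348.0] tip corners [79.0, 281.0] [89.0, 415.0] rim end [167.0, 473.0] [51.0, 466.0]
2.0 rimline [145.0, 285.0] hole under [103.0, 348.0] tip corners [61.0, 282.0] [72.0, 415.0] rim end [157.0, 472.0] [46.0, 465.0]
2.05 rimline [134.0, 285.0] hole under [89.0, 347.0] tip corners [44.0, 282.0] [56.0, 414.0] rim end [146.0, 472.0] [41.0, 463.0]
2.1 rimline [124.0, 285.0] hole under [76.0, 347.0] tip corners [29.0, 283.0] [41.0, 413.0] rim end [136.0, 471.0] [38.0, 462.0]
2.15 rimline [114.0, 286.0] hole under [64.0, 347.0] tip corners [14.0, 283.0] [27.0, 412.0] rim end [127.0, 470.0] [35.0, 460.0]
2.2 rimline [105.0, 286.0] hole under [53.0, 347.0] tip corners [1.0, 283.0] [14.0, 411.0] rim end [118.0, 469.0] [33.0, 458.0]
```

```bash
python3 -m creep '[{"dx":1,"dy":-2,"dz":0,"spin":0.14},{"dx":2,"dy":-4.5,"dz":0,"spin":0.28},{"dx":3.5,"dy":-7,"dz":0,"spin":0.42},{"dx":5,"dy":-9.5,"dz":0,"spin":0.56},{"dx":5.5,"dy":-11,"dz":0,"spin":0.7}]' -1
python3 -m creep '[{"dx":0,"dy":0,"dz":0,"spin":0.14},{"dx":0,"dy":0,"dz":0,"spin":0.28},{"dx":0,"dy":0,"dz":0,"spin":0.42},{"dx":0,"dy":0,"dz":0,"spin":0.56},{"dx":0,"dy":0,"dz":0,"spin":0.7}]' -
python3 -m creep '[{"dx":0,"dy":0,"dz":0,"spin":0.14},{"dx":0,"dy":0,"dz":0,"spin":0.17},{"dx":0,"dy":0,"dz":0,"spin":0.17},{"dx":0,"dy":0,"dz":0,"spin":0.17},{"dx":0,"dy":0,"dz":0,"spin":0.17}]' -
python3 - <<'E'
from h import *
s=env.read_state();T=R.from_rotvec(s["eef_rot"]).as_matrix()
print(T.round(3).tolist(),s["qpos"].round(2),s["position"])
def show(n,P): 
    W=cw(P)[0];print(n,W.round(4),((W-s["position"])@T*100).round(1))
show("W0",[112,20,108])
for th in (2.1,1.9,1.7,1.5,1.3,1.1,.9,.7,.5,.35,.2,.1,0.05):
    if th>1.55: q=lidp(th,100,8,20); P=[q[0]+11,20,min(108,q[2]-8) if 0 else 110]
    else:
        a=92 if th>.6 else 97
        q=lidp(th,a,8,20); P=[q[0]+11*1,20,q[2]]
    show(th,P)
E
```

```text
time: 8.8
position: [0.4963, -0.094, 0.2328]
eef_rot: [-1.07, -2.952, 0.001]
force: [-0.1, -0.1, -0.8]
opening: 0.004
grip_force: 0.0
time: 9.3
position: [0.4977, -0.0927, 0.2328]
eef_rot: [-2.017, -2.407, 0.001]
force: [-0.4, 0.7, -0.1]
opening: -0.003
grip_force: 0.0
time: 9.8
position: [0.4989, -0.093, 0.2328]
eef_rot: [-2.206, -2.237, 0.0]
force: [-0.4, 0.9, 0.7]
opening: 0.0
grip_force: 0.0
[[-0.014, 1.0, -0.0], [1.0, 0.014, 0.0], [0.0, -0.0, -1.0]] [-0.24  0.28  1.92 -0.    0.95 -0.26] [ 0.49894947 -0.09296469  0.23276668]
W0 [ 0.4977 -0.0927  0.108 ] [ 0.  -0.1 12.5]
2.1 [ 0.4975 -0.0821  0.11  ] [ 1.1 -0.1 12.3]
1.9 [ 0.4973 -0.0646  0.11  ] [ 2.8 -0.1 12.3]
1.7 [ 0.497  -0.0456  0.11  ] [ 4.7 -0.1 12.3]
1.5 [ 0.4967 -0.0262  0.1343] [ 6.7 -0.1  9.8]
1.3 [ 0.4964 -0.0078  0.1328] [ 8.5 -0.1 10. ]
1.1 [0.4961 0.0098 0.1276] [10.3 -0.1 10.5]
0.9 [0.4958 0.0262 0.119 ] [11.9 -0.1 11.4]
0.7 [0.4956 0.0405 0.1074] [13.3 -0.1 12.5]
0.5 [0.4954 0.0565 0.0955] [15.  -0.2 13.7]
0.35 [0.4952 0.0636 0.0828] [15.7 -0.2 15. ]
0.2 [0.4952 0.0687 0.0691] [16.2 -0.2 16.4]
0.1 [0.4951 0.071  0.0596] [16.4 -0.2 17.3]
0.05 [0.4951 0.0717 0.0548] [16.5 -0.2 17.8]
```

```bash
python3 -m creep '[{"dx":0,"dy":-0.1,"dz":4,"spin":0},{"dx":0,"dy":-0.1,"dz":8,"spin":0},{"dx":0,"dy":-0.1,"dz":11.5,"spin":0},{"dx":0,"dy":-0.1,"dz":11.5,"spin":0},{"dx":0.5,"dy":-0.1,"dz":11.5,"spin":0}]' -
python3 -m creep '[{"dx":1,"dy":0,"dz":0,"spin":0},{"dx":2,"dy":0,"dz":0,"spin":0},{"dx":3,"dy":0,"dz":0,"spin":0},{"dx":4,"dy":0,"dz":-0.2,"spin":0},{"dx":5,"dy":0,"dz":-0.6,"spin":0}]' -
```

```text
time: 10.3
position: [0.4981, -0.0882, 0.1181]
eef_rot: [-2.208, -2.234, 0.001]
force: [0.5, 0.2, 0.2]
opening: -0.002
grip_force: 0.0
time: 10.8
position: [0.4974, -0.0369, 0.1241]
eef_rot: [2.208, 2.235, 0.0]
force: [-0.0, -1.1, -1.2]
opening: 0.001
grip_force: 0.5
```

```bash
python3 - <<'E'
from h import *
s=env.read_state();print(s["position"],s["force"])
cv2.imwrite("pics/s5.png",cv2.resize(env.camera("scene")[180:300,230:410,::-1],None,fx=4,fy=4,interpolation=cv2.INTER_CUBIC))
E
```

```text
[ 0.49741258 -0.03692807  0.12414904] [-0.04442094 -1.06011352 -1.15983268]
```

View pics/s5.png

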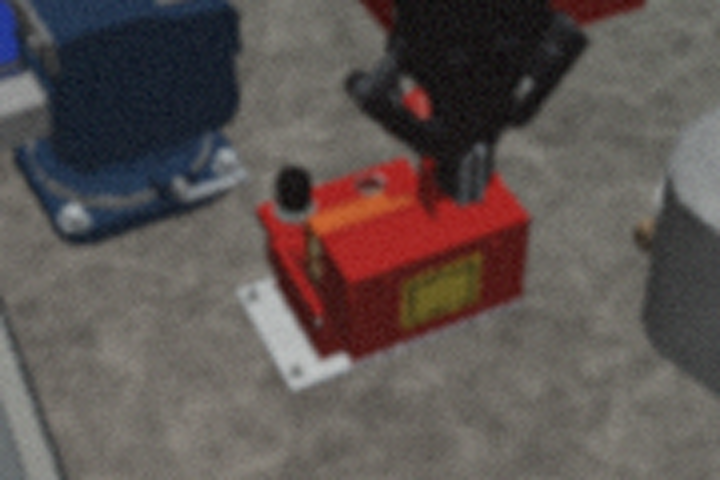

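```bash
python3 -m creep '[{"dx":1,"dy":0,"dz":-0.5,"spin":0},{"dx":2,"dy":0,"dz":-0.8,"spin":0},{"dx":3,"dy":0,"dz":-0.7,"spin":0},{"dx":4,"dy":0,"dz":-0.5,"spin":0},{"dx":4.8,"dy":0,"dz":-0.2,"spin":0}]' -
python3 -m creep '[{"dx":0.8,"dy":0,"dz":0.4,"spin":0},{"dx":1.6,"dy":0,"dz":0.8,"spin":0},{"dx":2.4,"dy":0,"dz":1.4,"spin":0},{"dx":3.1,"dy":0,"dz":2,"spin":0},{"dx":3.9,"dy":0,"dz":2.6,"spin":0}]' -
python3 -c "
from h import *
s=env.read_state();T=R.from_rotvec(s['eef_rot']).as_matrix();print(s['position'],((np.array([.495,.071,.0596])-s['position'])@T*100).round(1))"
```

```text
time: 11.35
position: [0.497, 0.0109, 0.1256]
eef_rot: [2.208, 2.234, 0.0]
force: [0.1, -0.8, 0.4]
opening: 0.002
grip_force: 0.4
time: 11.85
position: [0.4964, 0.0495, 0.0991]
eef_rot: [-2.209, -2.234, 0.0]
force: [0.0, -0.5, 0.0]
opening: -0.002
grip_force: 0.3
[0.49637225 0.04948133 0.09906325] [ 2.2 -0.1  3.9]
```

```bash
python3 -m creep '[{"dx":0.8,"dy":-0.1,"dz":0.5,"spin":0},{"dx":1.4,"dy":-0.1,"dz":1.5,"spin":0},{"dx":1.8,"dy":-0.1,"dz":2.4,"spin":0},{"dx":2.1,"dy":-0.1,"dz":3.3,"spin":0},{"dx":2.2,"dy":-0.1,"dz":3.9,"spin":0}]' -
python3 -m creep '[{"dx":0,"dy":0,"dz":0,"spin":0},{"dx":0,"dy":0,"dz":0.2,"spin":0},{"dx":0,"dy":0,"dz":0.4,"spin":0},{"dx":0,"dy":0,"dz":0.6,"spin":0},{"dx":0,"dy":0,"dz":0.6,"spin":0}]' -
```

```text
time: 12.35
position: [0.495, 0.0712, 0.0597]
eef_rot: [-2.208, -2.234, 0.001]
force: [0.1, 1.1, -0.0]
opening: 0.001
grip_force: 0.2
time: 12.85
position: [0.4955, 0.0709, 0.0548]
eef_rot: [2.209, 2.234, 0.001]
force: [-0.2, 0.7, 1.3]
opening: 0.001
grip_force: 0.9
```

```bash
python3 -m creep '[{"dx":0,"dy":0,"dz":0.2,"spin":0},{"dx":0,"dy":0,"dz":0.3,"spin":0},{"dx":0,"dy":0,"dz":0.4,"spin":0},{"dx":0,"dy":0,"dz":0.4,"spin":0},{"dx":0,"dy":0,"dz":0.4,"spin":0}]' -
python3 - <<'E'
from h import *
s=env.read_state();print(s["position"],s["force"])
c=cal("scene");im=env.camera("scene");cv2.imwrite("pics/s6.png",im[:,:,::-1])
E
```

```text
time: 13.35
position: [0.4954, 0.071, 0.0508]
eef_rot: [2.208, 2.234, 0.0]
force: [0.5, 1.2, 2.8]
opening: -0.003
grip_force: 1.4
[0.4953885  0.07095665 0.05075848] [0.51589673 1.22320984 2.8128401 ]
```

```bash
python3 -m creep '[{"dx":0,"dy":0,"dz":-2,"spin":0},{"dx":0,"dy":0,"dz":-6,"spin":0},{"dx":0,"dy":-2,"dz":-9,"spin":0},{"dx":0,"dy":-4,"dz":-9,"spin":0},{"dx":0,"dy":-5,"dz":-9,"spin":0}]' -0.29
python3 - <<'E'
from h import *
import json
J=[np.array(x) for x in json.load(open("w4.json"))];w=J[:3]
f=lambda p:np.array(p)/3+[190,0]-.33
k=back(f((570,157)),.07,w);h=back(f((548,336)),.042,w);print("knob",k,"hole",h,"k-h",k-h)
w=cal("wrist");im=env.camera("wrist")
s=env.read_state();T=R.from_rotvec(s["eef_rot"]).as_matrix()
cv2.imwrite("pics/w7.png",im[:,:,::-1])
# knob blob in current view
print(proj([k,h],w),s["position"],((np.array([k[0],k[1],.048])-s["position"])@T*100).round(2))
E
```

```text
time: 13.9
position: [0.4438, 0.0702, 0.1412]
eef_rot: [2.208, 2.234, -0.0]
force: [-0.7, 0.2, -0.0]
opening: 0.354
grip_force: 0.0
knob [0.4456924  0.06975583 0.07      ] hole [0.4946898  0.07072133 0.042     ] k-h [-0.04899739 -0.0009655   0.028     ]
[[318.40585785 207.45858913]
 [384.65513963 195.77947319]] [0.44236642 0.07016227 0.14058648] [-0.04  0.35  9.26]
```

```bash
python3 -m creep '[{"dx":0,"dy":0.2,"dz":1.5,"spin":0},{"dx":0,"dy":0.2,"dz":4,"spin":0},{"dx":0,"dy":0.2,"dz":6,"spin":0},{"dx":0,"dy":0.2,"dz":6,"spin":0},{"dx":0,"dy":0.2,"dz":6,"spin":0}]' -
python3 -c "
from h import *
s=env.read_state();T=R.from_rotvec(s['eef_rot']).as_matrix();print(s['position'],s['force'],((np.array([.4455,.0698,.049])-s['position'])@T*100).round(2))"
```

```text
time: 14.45
position: [0.4471, 0.0703, 0.0803]
eef_rot: [-2.208, -2.233, 0.002]
force: [-0.1, -0.6, 0.1]
opening: 0.359
grip_force: 0.0
[0.44708331 0.07033177 0.08032963] [-0.09941088 -0.61433608  0.06645071] [-0.05 -0.15  3.13]
```

```bash
python3 -m creep '[{"dx":-0.05,"dy":-0.1,"dz":1,"spin":0},{"dx":-0.05,"dy":-0.1,"dz":2,"spin":0},{"dx":-0.05,"dy":-0.1,"dz":2.7,"spin":0},{"dx":-0.05,"dy":-0.1,"dz":3.1,"spin":0},{"dx":-0.05,"dy":-0.1,"dz":3.1,"spin":0}]' -
python3 -m creep '[{"dx":0,"dy":0,"dz":0,"spin":0},{"dx":0,"dy":0,"dz":0,"spin":0},{"dx":0,"dy":0,"dz":0,"spin":0},{"dx":0,"dy":0,"dz":0,"spin":0},{"dx":0,"dy":0,"dz":0,"spin":0}]' -1
```

```text
time: 14.95
position: [0.4459, 0.0699, 0.0492]
eef_rot: [-2.208, -2.234, 0.001]
force: [0.6, 0.5, -0.0]
opening: 0.357
grip_force: 0.0
time: 15.45
position: [0.4462, 0.0699, 0.0499]
eef_rot: [-2.209, -2.234, 0.0]
force: [-3.1, 0.8, 5.0]
opening: 0.21
grip_force: 58.7
```

```bash
python3 -m creep '[{"dx":0,"dy":0,"dz":-1.5,"spin":0},{"dx":0,"dy":0,"dz":-4,"spin":0},{"dx":0,"dy":0,"dz":-7,"spin":0},{"dx":0,"dy":0,"dz":-8.5,"spin":0},{"dx":0,"dy":0,"dz":-8.5,"spin":0}]' -
python3 -m creep '[{"dx":0,"dy":1.5,"dz":0,"spin":0},{"dx":0,"dy":3.5,"dz":0,"spin":0},{"dx":0,"dy":4.8,"dz":0,"spin":0},{"dx":0,"dy":4.8,"dz":0,"spin":0},{"dx":0,"dy":4.8,"dz":0,"spin":0}]' -
python3 - <<'E'
from h import *
im=env.camera("wrist");cv2.imwrite("pics/w8.png",im[:,:,::-1])
im=env.camera("scene");cv2.imwrite("pics/s8.png",im[:,:,::-1])
s=env.read_state();T=R.from_rotvec(s['eef_rot']).as_matrix();print(s['position'],s['force'],s["opening"],((np.array([.4948,.0700,.115])-s['position'])@T*100).round(2))
E
```

```text
time: 15.95
position: [0.4478, 0.07, 0.1367]
eef_rot: [2.207, 2.232, 0.005]
force: [0.1, -0.7, -0.8]
opening: 0.209
grip_force: 58.7
time: 16.45
position: [0.4934, 0.0704, 0.134]
eef_rot: [-2.208, -2.233, 0.002]
force: [-0.6, -0.3, -0.8]
opening: 0.208
grip_force: 58.7
[0.49315599 0.07037896 0.1343205 ] [-0.97023531  0.12709551 -0.84731174] 0.20730761684613067 [-0.04  0.17  1.93]
```

```bash
python3 -m creep '[{"dx":0,"dy":0.15,"dz":0.8,"spin":0},{"dx":0,"dy":0.15,"dz":1.6,"spin":0},{"dx":0,"dy":0.15,"dz":2.2,"spin":0},{"dx":0,"dy":0.15,"dz":2.2,"spin":0},{"dx":0,"dy":0.15,"dz":2.2,"spin":0}]' -
python3 - <<'E'
from h import *
s=env.read_state();T=R.from_rotvec(s['eef_rot']).as_matrix();print(s['position'],s['force'],((np.array([.4948,.0700,.10])-s['position'])@T*100).round(2))
E
```

```text
time: 17.05
position: [0.4955, 0.0704, 0.1125]
eef_rot: [-2.208, -2.234, 0.001]
force: [-0.7, -0.2, -0.6]
opening: 0.211
grip_force: 58.7
[0.49552002 0.07042829 0.11246063] [-0.67937875 -0.21485844 -0.63302216] [-0.04 -0.07  1.25]
```

```bash
python3 -m creep '[{"dx":-0.04,"dy":-0.05,"dz":0.4,"spin":0},{"dx":-0.04,"dy":-0.05,"dz":0.8,"spin":0},{"dx":-0.04,"dy":-0.05,"dz":1.1,"spin":0},{"dx":-0.04,"dy":-0.05,"dz":1.4,"spin":0},{"dx":-0.04,"dy":-0.05,"dz":1.4,"spin":0}]' -
```

```text
time: 17.55
position: [0.495, 0.07, 0.0983]
eef_rot: [-2.208, -2.234, 0.001]
force: [0.2, -0.6, 0.4]
opening: 0.211
grip_force: 58.7
```

```bash
python3 -m creep '[{"dx":0,"dy":0,"dz":0.4,"spin":0},{"dx":0,"dy":0,"dz":0.8,"spin":0},{"dx":0.03,"dy":0,"dz":1.2,"spin":0},{"dx":0.03,"dy":0,"dz":1.6,"spin":0},{"dx":0.03,"dy":0,"dz":1.6,"spin":0}]' -
```

```text
time: 18.05
position: [0.4949, 0.0703, 0.0822]
eef_rot: [-2.208, -2.234, 0.001]
force: [-0.6, 0.1, -0.2]
opening: 0.205
grip_force: 58.7
```

```bash
python3 -m creep '[{"dx":0,"dy":0,"dz":0.4,"spin":0},{"dx":0,"dy":0,"dz":0.8,"spin":0},{"dx":0,"dy":0,"dz":1.1,"spin":0},{"dx":0,"dy":0,"dz":1.4,"spin":0},{"dx":0,"dy":0,"dz":1.4,"spin":0}]' -
python3 -m creep '[{"dx":0.03,"dy":0,"dz":0.2,"spin":0},{"dx":0.05,"dy":0,"dz":0.4,"spin":0},{"dx":0.05,"dy":0,"dz":0.6,"spin":0},{"dx":0.05,"dy":0,"dz":0.8,"spin":0},{"dx":0.05,"dy":0,"dz":0.8,"spin":0}]' -
```

```text
time: 18.55
position: [0.495, 0.0703, 0.0683]
eef_rot: [-2.208, -2.234, 0.001]
force: [-0.3, 0.2, -0.6]
opening: 0.21
grip_force: 58.7
time: 19.05
position: [0.4954, 0.0709, 0.0606]
eef_rot: [2.208, 2.234, 0.0]
force: [0.5, 1.5, 1.2]
opening: 0.205
grip_force: 58.7
```

```bash
python3 -m creep '[{"dx":0,"dy":0,"dz":0.1,"spin":0},{"dx":0,"dy":0,"dz":0.2,"spin":0},{"dx":0,"dy":0,"dz":0.25,"spin":0},{"dx":0,"dy":0,"dz":0.25,"spin":0},{"dx":0,"dy":0,"dz":0.25,"spin":0}]' -
python3 -m creep '[{"dx":0,"dy":0,"dz":0.1,"spin":0},{"dx":0,"dy":0,"dz":0.2,"spin":0},{"dx":0,"dy":0,"dz":0.2,"spin":0},{"dx":0,"dy":0,"dz":0.2,"spin":0},{"dx":0,"dy":0,"dz":0.2,"spin":0}]' -
```

```text
time: 19.55
position: [0.4954, 0.0708, 0.0583]
eef_rot: [2.208, 2.234, 0.0]
force: [0.7, 1.4, 2.7]
opening: 0.209
grip_force: 58.8
time: 20.05
position: [0.4955, 0.071, 0.0573]
eef_rot: [2.208, 2.234, 0.001]
force: [-5.8, 2.7, 30.0]
opening: 0.208
grip_force: 62.0
```

```bash
python3 -m creep '[{"dx":0,"dy":0,"dz":-0.04,"spin":0},{"dx":0,"dy":0,"dz":-0.04,"spin":0},{"dx":0,"dy":0,"dz":-0.04,"spin":0},{"dx":0,"dy":0,"dz":-0.04,"spin":0},{"dx":0,"dy":0,"dz":-0.04,"spin":0}]' -
python3 - <<'E'
from h import *
c=cal("scene");im=env.camera("scene");cv2.imwrite("pics/s9.png",im[:,:,::-1])
a=cv2.imread("pics/s6.png");print("padlock area diff vs earlier",np.abs(a[190:225,315:350].astype(int)-im[190:225,315:350,::-1]).mean(),np.abs(a[310:380,325:400].astype(int)-im[310:380,325:400,::-1]).mean())
s=env.read_state();print(s["position"],s["force"],s["opening"],s["grip_force"])
E
```

```text
time: 20.55
position: [0.4955, 0.0709, 0.0575]
eef_rot: [2.208, 2.234, 0.001]
force: [-3.6, 2.2, 23.1]
opening: 0.21
grip_force: 61.0
padlock area diff vs earlier 10.490068027210885 3.2463492063492065
[0.4955019  0.07091044 0.05746477] [-3.40501416  2.78600787 23.32038138] 0.20779378410357055 61.01321339607239
```

```bash
python3 -c "
from bench import env
print(env.job_done())"
```

```text
the job is handed in; nothing more can be done
None
```

The job is handed in: the plug is in its nest, the lid is shut, and the arm is still pressing the pin home through hasp and flange with about 23 N. The final squeeze is judged from force and height readings, since my picture views were used up; I sent no move near the padlock, pliers or multimeter.

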